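Make up the changeover caddy for the screen press

ROBOT

A 6-joint arm with a two-finger parallel gripper is mounted at the origin on the work surface. World frame = base frame: x ahead of the robot, y to its left, z up, the work surface at z = 0. Lengths are in m, angles in rad, forces in N, time in s.
With the tool pointing down it reaches from about 0.35 to 0.975 m from the base axis. Payload 4.9 kg.
Tool frame: the origin (TCP) lies on the centre line of the jaws, within the pads' length; the fingertips stand 25 mm ahead of it and the grasp point (between the pads) lies 6 mm ahead of it; z points along the fingers, y is the line along which they close (so a half turn about z gives the same grasp; the last joint's range is limited). The gripper opens to 85 mm and grips with 20 to 120 N. Pads are 22 mm wide; open, the fingers measure 114 mm over their backs; the gripper's body (76 mm by 85 mm) begins 54 mm behind the grasp point. The pads swing forward as they close: fully open they stand 13 mm farther back than shut.
Start: joints at [-1.281, 0.053, 1.613, -0, 1.476, -0.119], TCP at [0.248, -0.573, 0.256] pointing down, gripper open.
Joint ranges: [-3.01, 3.01], [-1.01, 2.22], [0.06, 2.58], [-1.02, 4.17], [0.09, 2.62], [-3.14, 3.14]. Speed limits (rad/s): [2.57, 2.57, 3.14, 3.14, 3.14, 3.14].

INTERFACE

Orientations are given as a unit quaternion [w, x, y, z].
In Python, from plant import state, grab_frame, get_calibration, job gives the robot as it stands. The module is installed in compiled form; this text tells all that it offers.
- The arm moves only by the tool move_arm, never from a script. Its argument "targets" is a list that holds one entry, the list of rows, each a list of 5 numbers: the opening in per cent of the stroke, from 0 (shut) to 100 (fully open), then the shift along the tool's x, y, z as a fraction of full scale, then the turn about the tool's z as a fraction of full scale. A call has 1 to 5 rows; each row shifts and turns the commanded pose from where the row before left it, along the tool's axes as they then stand; what a row does not reach is not made up. Full scale, the value 1, is 0.6 m for a shift and 6 degrees for a turn. A row lasts 1/12 s, in which the tool goes at most 41.7 mm and 7.16 degrees, less where a joint would pass 70% of its speed; a pose out of reach is approached as far as the arm can. A call with a number of a shift or a turn outside -1 to 1 is refused whole. A call with a gripper value outside its range is refused whole. The fingers move at their own pace and stop on an object; the grip force is fixed at half the most. Time passes only in rows, so rows that do not move let the fingers close. It gives the time, the measured TCP pose, the force, the opening and the grip force at its end, in the units of the state.
- state(): the state, without advancing time (a new reading comes with each control period).
- grab_frame(name): name is "scene" or "top"; returns the picture (384x512x3 uint8, red, green, blue); there is no depth.
- get_calibration(name): a dict with "vertical_fov" (degrees; the focal length in pixels is half the picture's height over the tangent of half this angle, whatever the lens; pixels are square), "cx", "cy" (the principal point, pixels), "R" (3x3) and "t" (3): a world point X has camera coordinates R X + t. Camera axes: x right, y down, z forward; pixel columns grow to the right and rows downward; lengths in m; the calibration is good to about 2 mm. A picture is of the moment at which its call begins. get_calibration takes no time and is no camera call.
- job.job_done(): hands the job in; it is judged then, once.
The state is a dict: "time": time; "joint_pos": joint angles; "joint_vel": joint speeds; "joint_efforts": joint torques, N m; "tool_pos": TCP position; "tool_rot": TCP orientation; "contact_force": force on the tool from outside, world axes, zero at the start; "ft_torque": the same for the moment, N m; "gripper_width": opening from 0.0 (shut) to 1.0 (fully open); "grasp_force": force on a finger pad.
Only numpy, scipy, OpenCV 4.12 (cv2) and the standard library are available. Lean on these libraries where they do the work, as an engineer would, in place of code of your own. Each camera call takes 0.05 s, during which the arm holds its last target. There are 200 camera calls.

TASK

Make up the changeover caddy for the screen press: put the wide-bore collar over the post, the long extrusion lengthwise in the channel between the two ribs, the clamp knob upright in the square pocket and the angle bracket on its foot in the plain bay, each down flat on its bay's floor. Leave the short extrusion and the narrow-bore collar lying where they are. Set every part down rather than dropping it, and let go of everything at the end.

Things in the scene. Friction and masses are not known exactly. Their poses are not given: they have to be found in the camera images.
- long_extrusion: The longer of two loose pieces of slotted square aluminium extrusion, dark slot line along the top: 84 mm long, 20 x 20 mm section, 84 g nominal. Lies flat. Origin: centre of its underside; x along its length, z up.
- wide_collar: Steel collar lying flat, the one with the WIDE bore: 46 mm outside, 30 mm bore, 22 mm high. Origin: centre of its underside; z along its axis.
- clamp_knob: Black fluted hand knob with a small steel boss on top, standing on its flange: 36 to 38 mm across, 30 mm high (flange 34 mm wide for the lowest 10 mm). Origin: centre of its underside, z up.
- angle_bracket: L-shaped aluminium bracket standing on its foot: foot 44 mm (x) by 36 mm (y), 8 mm thick; upright plate 8 mm thick, 36 mm wide, rising to 38 mm above the underside at the foot's -x end (from x = -22 to -14 mm). Origin: centre of the foot's underside, z up. Can be gripped by the upright across its 36 mm width.
- short_extrusion: Look-alike, not part of the kit: same extrusion but only 50 mm long, 20 x 20 mm section. Origin: centre of its underside; x along its length.
- narrow_collar: Look-alike, not part of the kit: same 46 mm outside and 22 mm height but with a NARROW 10 mm bore. Origin: centre of its underside.
- channel_bay: The bay with two parallel ribs along its y: a channel 44 mm wide and 104 mm long between them, ribs 6 mm above the inner floor. Fixed, white walls and ribs, dark floor, 82 mm (x) by 110 mm (y), outer walls 3 mm thick, 10 mm high. Origin: centre of its underside, 4 mm above the table; inner floor 3 mm above that. One of four bays that swap places, two by two (83 x 111 mm apart), in a black caddy 178 x 234 x 12 mm.
- post_bay: The bay with one upright white post at its centre: 14 mm thick, 18 mm above the inner floor, tapered tip. Fixed, white walls and ribs, dark floor, 82 mm (x) by 110 mm (y), outer walls 3 mm thick, 10 mm high. Origin: centre of its underside, 4 mm above the table; inner floor 3 mm above that. One of four bays that swap places, two by two (83 x 111 mm apart), in a black caddy 178 x 234 x 12 mm.
- pocket_bay: The bay with a square pocket at its centre: 54 x 54 mm inside, ribs 6 mm above the inner floor. Fixed, white walls and ribs, dark floor, 82 mm (x) by 110 mm (y), outer walls 3 mm thick, 10 mm high. Origin: centre of its underside, 4 mm above the table; inner floor 3 mm above that. One of four bays that swap places, two by two (83 x 111 mm apart), in a black caddy 178 x 234 x 12 mm.
- plain_bay: The plain bay with nothing on its floor: 76 x 104 mm inside, walls 7 mm above the inner floor. Fixed, white walls and ribs, dark floor, 82 mm (x) by 110 mm (y), outer walls 3 mm thick, 10 mm high. Origin: centre of its underside, 4 mm above the table; inner floor 3 mm above that. One of four bays that swap places, two by two (83 x 111 mm apart), in a black caddy 178 x 234 x 12 mm.
Not all that is in view belongs to the job. There is more than one size of the clamp_knob; the job needs the middle-sized.

How it is judged:
By the outcome, as a careful person would: the job done as asked, in the order asked, and still so for the second after the job is handed in, with the robot touching nothing.
It also fails if it takes over 99 s, if anything falls off the work surface, if the arm or the gripper's body presses on something with over 40 N, if the wrist force passes 120 N, or if a joint passes its speed limit or range.

## Working session

There is one attempt and no reset: what is moved stays moved. The work goes in short steps, Python scripts to look and compute and a tool call to move; the robot and the scene stay as the last step left them, time stands still between calls to the robot, and variables do not carry over. Pictures are saved under pics/ and viewed, at most 14 in all, crops included, and the job is handed in when it is done.

Besides the shell and the picture viewer there is one more tool, called after "Request:" by a JSON object that holds its "api" and its "payload". move_arm: Moves the arm, as the interface text tells. Shift numbers are shares of 0.6 m and turn numbers shares of 6 degrees, none past 1 either way. Its arguments: {"type":"object","properties":{"targets":{"type":"array"}},"required":["targets"]}

```bash
mkdir -p pics; ls; python3 - <<'E'
from plant import state, grab_frame, get_calibration
import cv2
for n in("scene","top"):
    c=get_calibration(n);print(n,c)
    f=grab_frame(n);cv2.imwrite(f"pics/{n}0.png",cv2.cvtColor(cv2.resize(f,(800,600),interpolation=cv2.INTER_CUBIC),cv2.COLOR_RGB2BGR))
    cv2.imwrite(f"raw_{n}0.png",cv2.cvtColor(f,cv2.COLOR_RGB2BGR))
print(state())
E
```

```text
pics
scene {'vertical_fov': 53.90713271231025, 'cx': 254.01818537051602, 'cy': 190.12691262892292, 'R': array([[ 0.76739154,  0.64117625, -0.00179958],
       [ 0.46181468, -0.55466536, -0.69215139],
       [-0.44478919,  0.53032005, -0.72175011]]), 't': array([-0.37082336, -0.21796418,  1.24039172])}
top {'vertical_fov': 53.678081764840854, 'cx': 250.2426927818176, 'cy': 192.9553479778577, 'R': array([[ 1.53241341e-02, -9.99875891e-01,  3.65689152e-03],
       [-9.78758493e-01, -1.57480893e-02, -2.04410885e-01],
       [ 2.04443105e-01, -4.46793821e-04, -9.78878346e-01]]), 't': array([0.00419207, 0.47826726, 0.75929933])}
{'time': 0.1, 'joint_pos': array([-1.28102288e+00,  5.32939921e-02,  1.61418386e+00,  1.14290310e-05,
        1.47603745e+00, -1.18976643e-01]), 'joint_vel': array([-0.00052061, -0.00038738, -0.00304993,  0.00091214,  0.00287593,
       -0.00064093]), 'joint_efforts': array([-1.49469893e-04, -3.94907427e+01, -3.71363068e+01, -6.88637465e-05,
        3.99524331e-03, -1.78051886e-05]), 'tool_pos': array([ 0.24827598, -0.57298562,  0.25516775]), 'tool_rot': array([-9.58303464e-04,  9.79187672e-01,  2.02954623e-01, -7.63279489e-05]), 'contact_force': array([-0.68344877, -0.19539407,  0.09740724]), 'ft_torque': array([-0.00259324, -0.00492215,  0.02101265]), 'grasp_force': 0.0, 'gripper_width': 1.0006750235615567}
```

View pics/scene0.png

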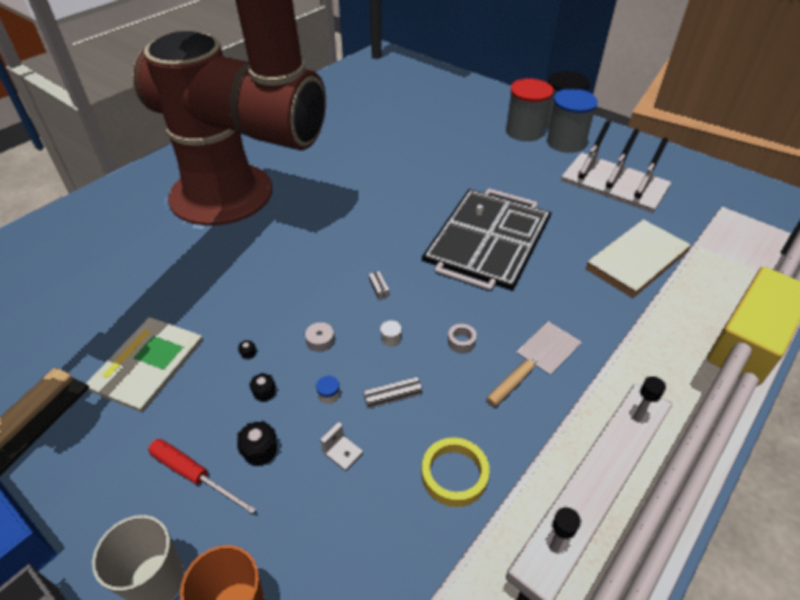

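View pics/top0.png

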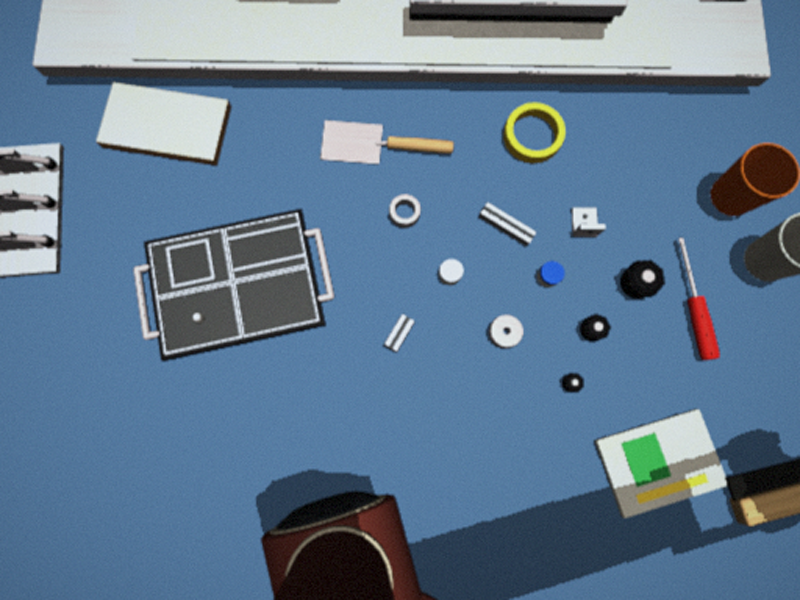

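The top view shows, in 800x600 pixels:
- **Caddy:** around (235,283), with pocket top-left, channel top-right, post (197,317) bottom-left and plain bay bottom-right.
- **Collars and extrusions:** wide collar (405,210), narrow collar (506,331), long extrusion (507,223), short extrusion (399,333).
- **Bracket and knobs:** bracket (587,221), with three knobs at (572,382), (595,327) and (642,279). The middle one is at (595,327).

```bash
cat > h.py <<'E'
import numpy as np, cv2
from plant import state, grab_frame, get_calibration
def ray(n,uv):
    c=get_calibration(n);f=192/np.tan(np.radians(c["vertical_fov"]/2))
    d=c["R"].T@np.array([(uv[0]-c["cx"])/f,(uv[1]-c["cy"])/f,1]);o=-c["R"].T@c["t"];return o,d
def plane(n,uv,z):
    o,d=ray(n,uv);return (o+d*(z-o[2])/d[2])
def proj(n,X):
    c=get_calibration(n);f=192/np.tan(np.radians(c["vertical_fov"]/2));p=c["R"]@np.array(X)+c["t"];return np.array([c["cx"]+f*p[0]/p[2],c["cy"]+f*p[1]/p[2]])
def tri(a,b):
    (o1,d1),(o2,d2)=ray("top",a),ray("scene",b)
    s=np.linalg.lstsq(np.stack([d1,-d2],1),o2-o1,rcond=None)[0];p,q=o1+d1*s[0],o2+d2*s[1];return (p+q)/2,np.linalg.norm(p-q)
E
python3 - <<'E'
from h import *
np.set_printoptions(precision=4,suppress=True)
im=cv2.imread("raw_top0.png");hsv=cv2.cvtColor(im,cv2.COLOR_BGR2HSV)
white=((hsv[...,1]<70)&(hsv[...,2]>120)).astype(np.uint8)
black=(hsv[...,2]<60).astype(np.uint8)
s=1.5625
for nm,m,(u,v),z in[("wide",white,(405,210),.022),("narrow",white,(506,331),.022),("long",white,(507,223),.02),("short",white,(399,333),.02),("brk",white,(587,221),.02),("k1",black,(572,382),.02),("k2",black,(595,327),.02),("k3",black,(642,279),.02)]:
    m=cv2.morphologyEx(m,cv2.MORPH_CLOSE,np.ones((3,3)))
    n,l,st,ce=cv2.connectedComponentsWithStats(m)
    u,v=int(u/s),int(v/s);w=l[v-12:v+12,u-12:u+12];ids=np.bincount(w[w>0]);k=ids.argmax()
    c=max(cv2.findContours((l==k).astype(np.uint8),0,2)[0],key=len)[:,0]
    P=np.array([plane("top",p,z)[:2] for p in c],np.float32)
    print(nm,st[k],ce[k],plane("top",ce[k],z)[:2],[np.round(x,4) for x in cv2.minAreaRect(P)])
    cr=im[v-40:v+40,u-40:u+40]
# two-view checks, 800-scale picks
for nm,a,b in[("knobtop2",(598,326),(262,380)),("post",(197,317),(479,209)),("widetop",(405,210),(462,336)),("caddyNE",(302,211),(550,208)),("caddySE",(323,323),(512,283)),("caddySW",(163,356),(427,254)),("caddyNW",(147,242),(470,193)),("bluecap",(552,272),(328,385))]:
    print(nm,*tri(np.array(a)/s,np.array(b)/s))
def g(x0,y0,x1,y1,k):return cv2.resize(im[y0:y1,x0:x1],None,fx=k,fy=k,interpolation=cv2.INTER_CUBIC)
a=g(88,128,218,236,6);cv2.imwrite("pics/caddy.png",cv2.resize(a,(720,598)))
a=g(240,110,440,260,4);cv2.imwrite("pics/parts.png",a)
E
```

```text
wide [249 124  20  20 200] [258.54  133.305] [ 0.6231 -0.0051] [array([ 0.6227, -0.0051]), array([0.0458, 0.0434]), np.float64(0.9164)]
narrow [314 201  21  21 344] [323.9884 211.1744] [ 0.4458 -0.15  ] [array([ 0.4463, -0.1501]), array([0.0437, 0.0446]), np.float64(88.9097)]
long [307 129  36  27 333] [324.967  141.9129] [ 0.6057 -0.1565] [array([ 0.6059, -0.1563]), array([0.085 , 0.0215]), np.float64(57.5786)]
short [246 201  19  24 223] [255.157  212.5202] [0.4408 0.0003] [array([ 0.4416, -0.0001]), array([0.0217, 0.0507]), np.float64(59.9459)]
brk [366 132  22  15 246] [374.8293 139.7683] [ 0.6127 -0.2704] [array([ 0.6147, -0.2737]), array([0.0336, 0.0475]), np.float64(0.9496)]
k1 [360 239  13  12 106] [365.5849 244.7453] [ 0.3745 -0.2382] [array([ 0.375 , -0.2391]), array([0.0235, 0.0265]), np.float64(0.8899)]
k2 [371 202  19  17 211] [379.5024 209.8483] [ 0.451  -0.2723] [array([ 0.4515, -0.273 ]), array([0.0335, 0.0405]), np.float64(23.6325)]
k3 [397 167  28  24 469] [409.5757 179.0789] [ 0.5216 -0.3432] [array([ 0.5231, -0.3451]), array([0.0529, 0.0617]), np.float64(0.937)]
knobtop2 [ 0.4525 -0.2751  0.0305] 0.001614115922588436
post [0.4583 0.2852 0.016 ] 8.74869666609586e-05
widetop [ 0.6236 -0.0061  0.0154] 0.0018092496360539393
caddyNE [0.6095 0.1534 0.1541] 0.0973973511528954
caddySE [ 0.5312  0.1634 -0.0631] 0.15768253276794153
caddySW [ 0.3808  0.3245 -0.1364] 0.1358769333505775
caddyNW [0.4977 0.2702 0.1179] 0.11520368031207642
bluecap [ 0.5304 -0.2163  0.0244] 0.001329762696829289
```

View pics/caddy.png

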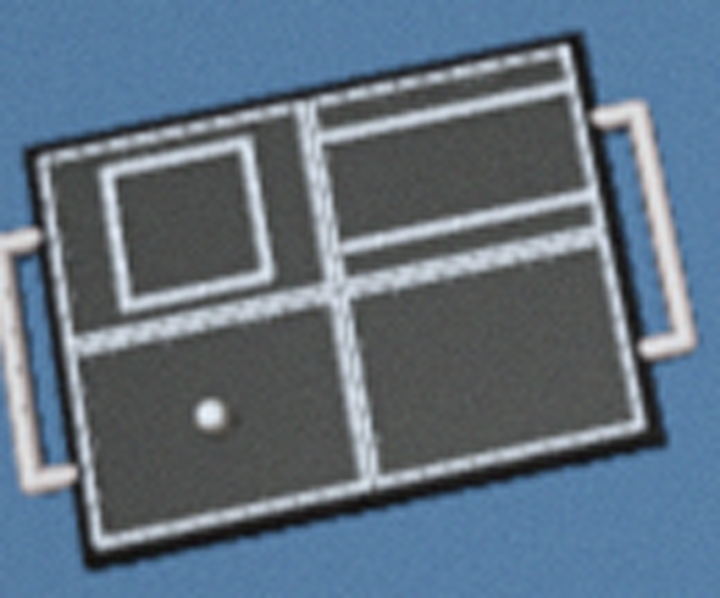

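View pics/parts.png

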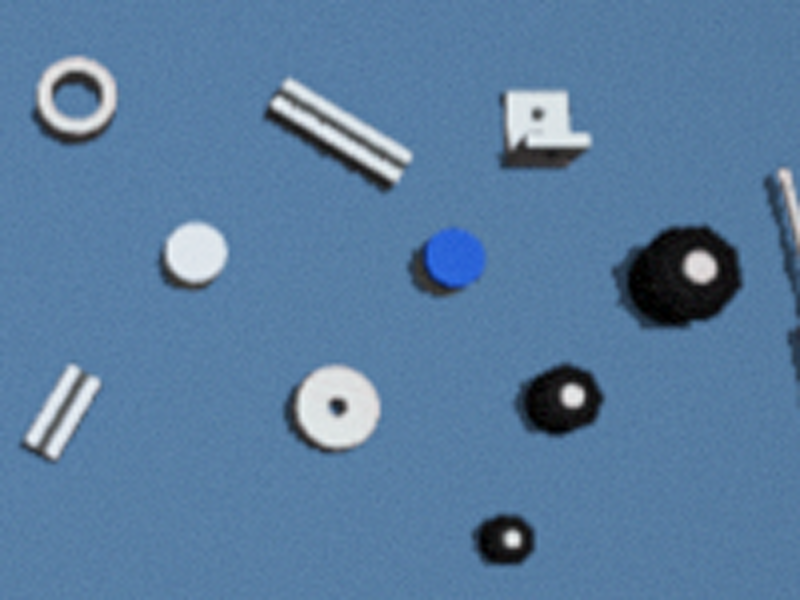

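Calibration checks out: sizes agree and the two-view residuals are under 2 mm. The caddy's centre cross is at (337,292) in the crop. The bracket's upright is on its -x side, at crop (527..590,141). Next I'll fit the caddy, bracket and knob.

```bash
python3 - <<'E'
from h import *
np.set_printoptions(precision=4,suppress=True)
im=cv2.imread("raw_top0.png");hsv=cv2.cvtColor(im,cv2.COLOR_BGR2HSV)
gray=im.min(2).astype(int)
m=((hsv[...,1]<80)&(hsv[...,2]>105)).astype(np.uint8);m[:,:80]=0;m[:,225:]=0;m[:125]=0;m[240:]=0
n,l,st,ce=cv2.connectedComponentsWithStats(m,connectivity=8)
print(st[1:][st[1:,4]>8])
k=1+st[1:,4].argmax();pts=np.argwhere(l==k)[:,::-1]
P=np.array([plane("top",p,.014)[:2] for p in pts],np.float32)
r=cv2.minAreaRect(P);print("walls",r, cv2.boxPoints(r))
cen=np.array(r[0])
cc=lambda u,v:(88+u/5.538,128+v/5.537)
print("cross",plane("top",cc(337,292),.014),"post",plane("top",cc(211,414),.025))
L=plane("top",cc(78,345),.014)-plane("top",cc(603,236),.014);print("long axis deg",np.degrees(np.arctan2(L[1],L[0])))
a=np.arctan2(L[1],L[0]);ey=np.array([np.cos(a),np.sin(a)]);ex=np.array([ey[1],-ey[0]])
print("ex",ex)
for nm,sx,sy in[("pocket",1,1),("channel",1,-1),("post",-1,1),("plain",-1,-1)]:print(nm,cen+sx*.0415*ex+sy*.0555*ey)
# pocket/channel check picks
pk=np.mean([plane("top",cc(*p),.013)[:2] for p in[(108,170),(250,146),(268,276),(122,306)]],0);print("pocket pick",pk)
ch=np.mean([plane("top",cc(*p),.013)[:2] for p in[(323,132),(572,84),(593,194),(340,248)]],0);print("channel pick",ch)
q=lambda u,v:(240+u/4,110+v/4)
A,B=plane("top",q(507,91),.008),plane("top",q(568,91),.008);print("foot front edge",A,B,np.linalg.norm(A-B))
C,D=plane("top",q(527,143),.038),plane("top",q(590,140),.038);print("plate top",C,D,np.linalg.norm(C-D))
print("knob boss",plane("top",q(572,396),.030))
s=state();print(s["tool_pos"])
# scene triangulated
for nm,a,b in[("platetop mid",q(558,141),(333/1.5625,433/1.5625))]:print(nm,tri(a,b))
E
```

```text
[[  85  136  120   91 2173]
 [ 195  146   19   47  283]
 [ 105  152   33   33  327]
 [ 123  200    6    6   32]]
walls ((0.5083818435668945, 0.2525528073310852), (0.16778604686260223, 0.24839730560779572), 13.498637199401855) [[0.3978 0.3537]
 [0.4558 0.1122]
 [0.6189 0.1514]
 [0.561  0.3929]]
cross [0.5098 0.2391 0.014 ] post [0.457  0.2823 0.025 ]
long axis deg 103.13313237850372
ex [0.9738 0.2272]
pocket [0.5362 0.316 ]
channel [0.5614 0.2079]
post [0.4554 0.2972]
plain [0.4806 0.1891]
pocket pick [0.5375 0.3024]
channel pick [0.5648 0.1939]
foot front edge [ 0.634  -0.2567  0.008 ] [ 0.6345 -0.2921  0.008 ] 0.035462409822365946
plate top [ 0.592  -0.2567  0.038 ] [ 0.5944 -0.2918  0.038 ] 0.035224989012991655
knob boss [ 0.4513 -0.2765  0.03  ]
[ 0.2483 -0.573   0.2552]
platetop mid (array([ 0.5961, -0.274 ,  0.034 ]), np.float64(0.0037297252192474034))
```

Request:
{"api": "move_arm", "payload": {"targets": [[[100,0,0,0,0.86],[100,0,0,0,0.86],[100,0.0433,-0.0411,0,0],[100,0.0433,-0.0411,0,0],[100,0.0433,-0.0411,0,0]]]}}

```text
time: 0.52
tool_pos: [0.3076, -0.4827, 0.2554]
tool_rot: [-0.001, 0.994, 0.113, -0.0]
contact_force: [0.7, -1.2, -0.4]
gripper_width: 1.0
grasp_force: 0.0
```

Request:
{"api": "move_arm", "payload": {"targets": [[[100,0.0433,-0.0411,0,0],[100,0.0433,-0.0411,0,0],[100,0.0433,-0.0411,0,0],[100,0.0433,-0.0411,0,0],[100,0.0433,-0.0411,0,0]]]}}

```text
time: 0.93
tool_pos: [0.4066, -0.3324, 0.2558]
tool_rot: [-0.0, 0.993, 0.114, -0.0]
contact_force: [0.8, -0.4, -0.2]
gripper_width: 0.999
grasp_force: 0.0
```

Request:
{"api": "move_arm", "payload": {"targets": [[[100,0.0433,-0.0411,0.02,0],[100,0.0433,-0.0411,0.02,0],[100,0.0433,-0.0411,0.02,0],[100,0.0433,-0.0411,0.02,0],[100,0.0433,-0.0411,0.02,0]]]}}

```text
time: 1.35
tool_pos: [0.5051, -0.1829, 0.1954]
tool_rot: [-0.0, 0.993, 0.114, -0.0]
contact_force: [-0.5, -1.0, 0.6]
gripper_width: 0.995
grasp_force: 0.0
```

Request:
{"api": "move_arm", "payload": {"targets": [[[100,0.0433,-0.0411,0.02,0],[100,0.0433,-0.0411,0.02,0],[100,0.0433,-0.0411,0.02,0],[100,0.0433,-0.0411,0.02,0],[100,0,0,0,0]]]}}

```text
time: 1.77
tool_pos: [0.5838, -0.0599, 0.1448]
tool_rot: [-0.002, 0.993, 0.117, -0.002]
contact_force: [-1.3, 0.7, -0.9]
gripper_width: 0.998
grasp_force: 0.0
```

```bash
cat >> h.py <<'E'
def need(x,y,z,psi):
    s=state();q=s["tool_rot"];p=s["tool_pos"];a=2*np.arctan2(q[2],q[1])
    d=np.array([x,y,z])-p;c,n=np.cos(a),np.sin(a)
    t=np.array([c*d[0]+n*d[1],n*d[0]-c*d[1],-d[2]])/.6
    tu=-((psi-np.degrees(a)+180)%360-180)/6
    print("psi",round(np.degrees(a),2),"total shift frac",t.round(4),"rows",np.linalg.norm(t)/.06,"turn",round(tu,3),"F",s["contact_force"].round(1),"w",round(s["gripper_width"],3),s["time"])
E
python3 -c "
from h import *
need(.6229,-.0051,.034,13.1)"
```

```text
psi 13.39 total shift frac [ 0.0846 -0.0738  0.1846] rows 3.6007727162957543 turn 0.049 F [-1.3  0.7 -0.9] w 0.998 1.7667
```

Request:
{"api": "move_arm", "payload": {"targets": [[[100,0.0423,-0.0369,0,0.05],[100,0.0423,-0.0369,0.02,0],[100,0,0,0.04,0],[100,0,0,0.04,0],[100,0,0,0.04,0]]]}}

```text
time: 2.18
tool_pos: [0.6233, -0.0102, 0.0634]
tool_rot: [0.0, 0.994, 0.112, 0.0]
contact_force: [0.6, -0.3, -1.2]
gripper_width: 1.003
grasp_force: 0.0
```

Request:
{"api": "move_arm", "payload": {"targets": [[[100,0,0,0.0246,0],[100,0,0,0.02,0],[100,0,0,0,0]]]}}

```text
time: 2.43
tool_pos: [0.6209, -0.0106, 0.0345]
tool_rot: [-0.001, 0.994, 0.111, -0.003]
contact_force: [-1.0, 0.8, -0.6]
gripper_width: 0.998
grasp_force: 0.0
```

```bash
python3 - <<'E'
from h import *
need(.6229,-.0051,.034,13.1)
a=grab_frame("scene")[170:260,250:340];b=grab_frame("top")[90:180,210:300]
cv2.imwrite("pics/g1.png",cv2.cvtColor(cv2.resize(np.hstack([a,b]),(800,400),interpolation=cv2.INTER_CUBIC),cv2.COLOR_RGB2BGR))
E
```

```text
psi 12.78 total shift frac [ 0.0052 -0.0082  0.0008] rows 0.1628702338519509 turn -0.054 F [-1.   0.8 -0.6] w 0.998 2.4333
```

View pics/g1.png

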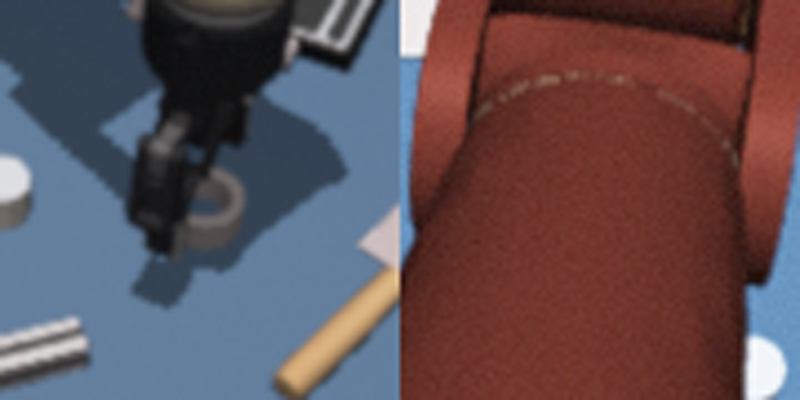

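The near fingertip sits just left of the collar at crop (160,250), with its shadow separated below it, so the tip is still above the table. I'll estimate its height.

```bash
python3 - <<'E'
from h import *
c=np.array([.6209,-.0106]);ey=np.array([np.cos(np.radians(102.8)),np.sin(np.radians(102.8))])
for d in(.0425,.05,.057):
  for z in(.034-.025,.034-.012,.0):
    p=c-ey*d; uv=proj("scene",[*p,z]); print(d,z,((uv-[250,170])*400/90).round(0))
E
```

```text
0.0425 0.009000000000000001 [162. 263.]
0.0425 0.022000000000000002 [163. 248.]
0.0425 0.0 [161. 273.]
0.05 0.009000000000000001 [156. 273.]
0.05 0.022000000000000002 [158. 258.]
0.05 0.0 [155. 283.]
0.057 0.009000000000000001 [151. 282.]
0.057 0.022000000000000002 [153. 267.]
0.057 0.0 [150. 292.]
```

Request:
{"api": "move_arm", "payload": {"targets": [[[100,0.0052,-0.0082,0.0135,0],[45,0,0,0,0],[45,0,0,0,0],[40,0,0,0,0],[30,0,0,0,0]]]}}

```text
time: 2.95
tool_pos: [0.626, -0.0051, 0.0308]
tool_rot: [0.0, 0.994, 0.112, 0.001]
contact_force: [0.1, -0.4, -0.7]
gripper_width: 0.502
grasp_force: 61.3
```

Request:
{"api": "move_arm", "payload": {"targets": [[[30,0,0,0,0],[30,0,0,0,0],[30,0,0,0,0],[30,0,0,0,0]]]}}

```text
time: 3.28
tool_pos: [0.6259, -0.0051, 0.0306]
tool_rot: [0.0, 0.994, 0.111, 0.001]
contact_force: [0.3, -0.0, 5.0]
gripper_width: 0.508
grasp_force: 62.0
```

Request:
{"api": "move_arm", "payload": {"targets": [[[30,0,0,-0.02,0],[30,0,0,-0.04,0],[30,0,0,-0.04,0],[30,0,0,0,0],[30,0,0,0,0]]]}}

```text
time: 3.7
tool_pos: [0.6259, -0.0052, 0.0911]
tool_rot: [0.0, 0.994, 0.111, 0.001]
contact_force: [0.9, 0.3, -1.4]
gripper_width: 0.509
grasp_force: 61.4
```

```bash
python3 - <<'E'
from h import *
for i in range(3): need(.4568,.2833,.06,13.1);print(state()["tool_pos"],state()["joint_efforts"].round(1)); grab_frame("top") if i<2 else 0
a=grab_frame("scene")[140:260,230:350]
cv2.imwrite("pics/g2.png",cv2.cvtColor(cv2.resize(a,(600,600),interpolation=cv2.INTER_CUBIC),cv2.COLOR_RGB2BGR))
E
```

```text
psi 12.8 total shift frac [-0.1683 -0.5313  0.0519] rows 9.329327408985142 turn -0.05 F [ 0.9  0.3 -1.4] w 0.509 3.7
[ 0.62592059 -0.00519435  0.09111822] [  0.  -44.1 -34.7   0.   -0.    0. ]
psi 12.8 total shift frac [-0.1664 -0.5306  0.0487] rows 9.302965586204301 turn -0.05 F [-0.2 -0.2 -1. ] w 0.504 3.75
[ 0.62466601 -0.00502035  0.08923894] [ -0.  -44.4 -35.1  -0.   -0.1   0. ]
psi 12.8 total shift frac [-0.1652 -0.5302  0.0468] rows 9.288037432853622 turn -0.05 F [-0.6  0.1 -1.5] w 0.512 3.8
[ 0.62394334 -0.00492967  0.08810027] [ -0.  -44.1 -34.8  -0.   -0.    0. ]
```

View pics/g2.png

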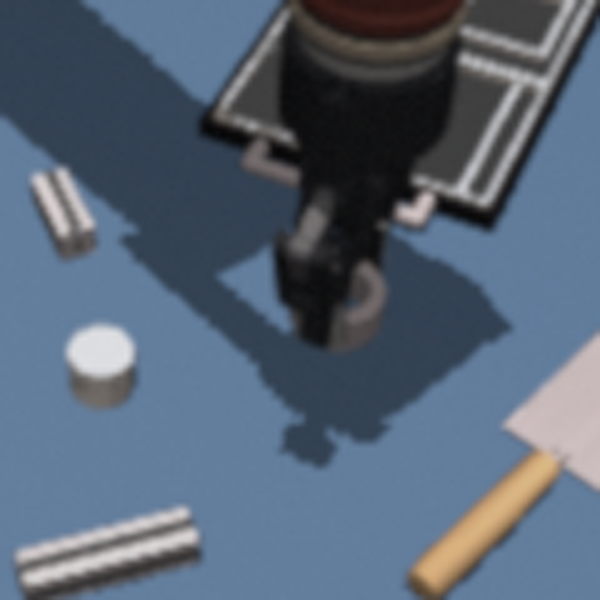

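The collar is held, hanging with its underside close to the fingertips. I'll carry it to the post.

Request:
{"api": "move_arm", "payload": {"targets": [[[30,-0.0164,-0.053,0,0],[30,-0.0164,-0.053,0,0],[30,-0.0164,-0.053,0,0],[30,-0.0164,-0.053,0,0],[30,-0.0164,-0.053,0,0]]]}}

```text
time: 4.27
tool_pos: [0.5396, 0.14, 0.0874]
tool_rot: [-0.0, 0.994, 0.111, -0.002]
contact_force: [0.2, 0.7, -0.5]
gripper_width: 0.505
grasp_force: 61.5
```

Request:
{"api": "move_arm", "payload": {"targets": [[[30,-0.0164,-0.053,0,0],[30,-0.0164,-0.053,0,0],[30,-0.0164,-0.053,0,0],[30,-0.0164,-0.053,0,0],[30,-0.0164,-0.053,0,0]]]}}

```text
time: 4.68
tool_pos: [0.4564, 0.2839, 0.0876]
tool_rot: [0.0, 0.994, 0.111, -0.002]
contact_force: [0.5, 1.0, -1.3]
gripper_width: 0.509
grasp_force: 61.5
```

```bash
python3 - <<'E'
from h import *
for i in range(3): need(.458,.2835,.06,13.1);print(state()["tool_pos"]); grab_frame("top") if i<2 else 0
a=grab_frame("scene")[100:220,240:380]
cv2.imwrite("pics/g3.png",cv2.cvtColor(cv2.resize(a,(700,600),interpolation=cv2.INTER_CUBIC),cv2.COLOR_RGB2BGR))
E
```

```text
psi 12.79 total shift frac [0.0024 0.0013 0.046 ] rows 0.7682464202458232 turn -0.051 F [ 0.5  1.  -1.3] w 0.509 4.6833
[0.45643574 0.2839193  0.08760942]
psi 12.98 total shift frac [0.0055 0.009  0.0457] rows 0.7819752785174924 turn -0.02 F [-3.5  3.  -0.8] w 0.504 4.7333
[0.45354277 0.28802133 0.08742582]
psi 13.09 total shift frac [0.0039 0.0048 0.0457] rows 0.768997831301418 turn -0.002 F [ 0.3  0.3 -1. ] w 0.508 4.7833
[0.45510167 0.28575445 0.08743933]
```

View pics/g3.png

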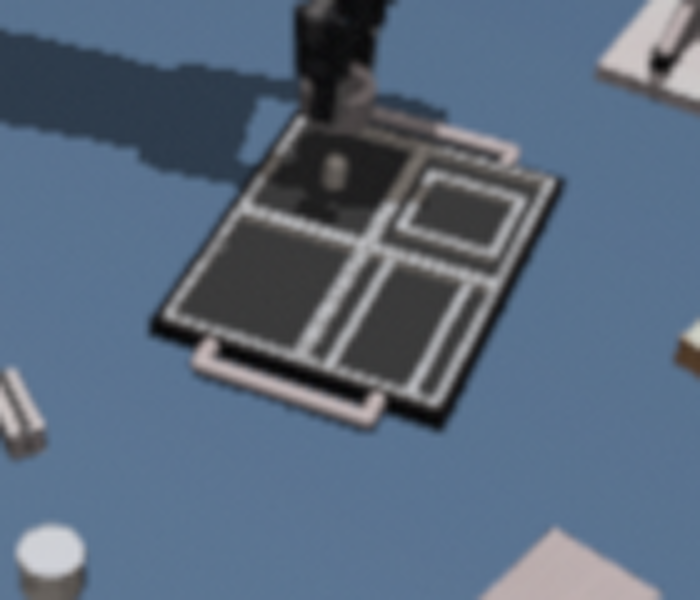

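The collar (345,100) hangs above the post (335,165). I'll correct the xy error and lower it.

Request:
{"api": "move_arm", "payload": {"targets": [[[30,0.0039,0.0048,0,0],[30,0,0,0.02,0],[30,0,0,0.02,0],[30,0,0,0,0]]]}}

```text
time: 5.17
tool_pos: [0.4598, 0.2789, 0.0615]
tool_rot: [0.001, 0.994, 0.11, -0.003]
contact_force: [-0.6, -1.2, -2.4]
gripper_width: 0.505
grasp_force: 61.6
```

```bash
python3 - <<'E'
from h import *
grab_frame("top")
need(.458,.2835,.036,13.1)
p=state()["tool_pos"];print(p)
a=grab_frame("scene")[100:180,260:340]
for X in([*p[:2],p[2]-.028],[*p[:2],p[2]-.006],[.4568,.2833,.025]):print((proj("scene",X)-[260,100])*7.5)
cv2.imwrite("pics/g4.png",cv2.cvtColor(cv2.resize(a,(600,600),interpolation=cv2.INTER_CUBIC),cv2.COLOR_RGB2BGR))
E
```

```text
psi 12.7 total shift frac [-0.002  -0.0078  0.0441] rows 0.7477495388787161 turn -0.067 F [ 0.6  0.5 -0.8] w 0.506 5.2167
[0.46018092 0.27922366 0.06248751]
[349.24641547 225.86706931]
[354.62320939 181.88879081]
[345.79104869 236.55930262]
```

View pics/g4.png

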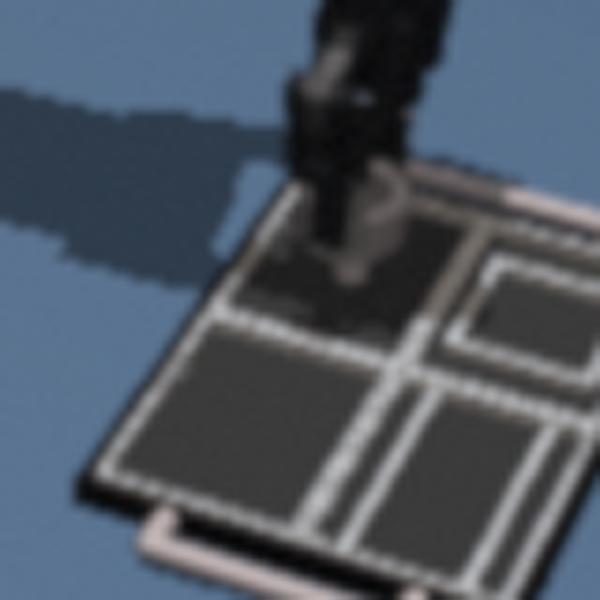

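Request:
{"api": "move_arm", "payload": {"targets": [[[30,-0.001,-0.004,0,0],[30,0,0,0.015,0],[30,0,0,0.015,0],[30,0,0,0.005,0],[30,0,0,0.002,0]]]}}

```text
time: 5.68
tool_pos: [0.4595, 0.2828, 0.0418]
tool_rot: [0.0, 0.994, 0.112, -0.001]
contact_force: [-0.2, -0.4, -1.6]
gripper_width: 0.509
grasp_force: 61.6
```

Request:
{"api": "move_arm", "payload": {"targets": [[[30,0,0,0.002,0],[30,0,0,0,0]]]}}

```text
time: 5.85
tool_pos: [0.4603, 0.2832, 0.0418]
tool_rot: [0.0, 0.994, 0.112, -0.0]
contact_force: [0.4, 0.4, -0.5]
gripper_width: 0.506
grasp_force: 61.6
```

```bash
python3 - <<'E'
from h import *
grab_frame("top")
need(.458,.2815,.035,13.1)
print(state()["tool_pos"])
E
```

```text
psi 12.81 total shift frac [-0.0048  0.0019  0.0119] rows 0.21539720511288343 turn -0.049 F [ 0.   0.1 -1.3] w 0.506 5.9
[0.46053396 0.28325632 0.04211502]
```

Request:
{"api": "move_arm", "payload": {"targets": [[[30,-0.003,0.001,0.004,0],[30,0,0,0.004,0],[30,0,0,0,0]]]}}

```text
time: 6.15
tool_pos: [0.4591, 0.2823, 0.0376]
tool_rot: [-0.0, 0.994, 0.112, 0.0]
contact_force: [-0.1, 0.2, 1.1]
gripper_width: 0.506
grasp_force: 61.8
```

Request:
{"api": "move_arm", "payload": {"targets": [[[30,0,0,0.003,0],[30,0,0,0,0]]]}}

```text
time: 6.32
tool_pos: [0.4592, 0.2824, 0.0375]
tool_rot: [0.0, 0.994, 0.112, -0.0]
contact_force: [-6.0, -3.1, 12.3]
gripper_width: 0.508
grasp_force: 63.1
```

Contact came at exactly grasp height plus the 7 mm floor, so the collar is down. I'll release with a partial opening and lift.

Request:
{"api": "move_arm", "payload": {"targets": [[[58,0,0,0,0],[66,0,0,0,0],[66,0,0,0,0],[66,0,0,0,0],[66,0,0,-0.03,0]]]}}

```text
time: 6.73
tool_pos: [0.456, 0.2809, 0.0498]
tool_rot: [0.001, 0.994, 0.111, -0.004]
contact_force: [0.7, -0.9, -0.7]
gripper_width: 0.662
grasp_force: 0.0
```

Request:
{"api": "move_arm", "payload": {"targets": [[[66,0,0,-0.05,0],[66,0,0,-0.05,0],[66,0,0,-0.03,0]]]}}

```text
time: 6.98
tool_pos: [0.4599, 0.2827, 0.1344]
tool_rot: [-0.001, 0.994, 0.111, 0.002]
contact_force: [1.1, 0.9, -0.1]
gripper_width: 0.662
grasp_force: 0.0
```

```bash
python3 - <<'E'
from h import *
need(.6059,-.1563,.12,57.6)
# preview: shift after turn to psi 57.6
p=state()["tool_pos"];d=np.array([.6059,-.1563])-p[:2];a=np.radians(57.6);print(p,[(np.cos(a)*d[0]+np.sin(a)*d[1])/.6,(np.sin(a)*d[0]-np.cos(a)*d[1])/.6])
E
```

```text
psi 12.8 total shift frac [0.0752 0.7673 0.024 ] rows 12.85657867958237 turn -7.466 F [ 1.1  0.9 -0.1] w 0.662 6.9833
[0.45988568 0.28266603 0.13437277] [np.float64(-0.48732148652435214), np.float64(0.5974895484364792)]
```

Request:
{"api": "move_arm", "payload": {"targets": [[[66,0,0,0,-0.933],[66,0,0,0,-0.933],[66,0,0,0,-0.933],[66,0,0,0,-0.933],[66,0,0,0,-0.933]]]}}

```text
time: 7.4
tool_pos: [0.4587, 0.2821, 0.1312]
tool_rot: [-0.0, 0.936, 0.351, -0.0]
contact_force: [-0.9, -0.8, 0.0]
gripper_width: 0.661
grasp_force: 0.0
```

Request:
{"api": "move_arm", "payload": {"targets": [[[66,0,0,0,-0.933],[66,0,0,0,-0.933],[66,0,0,0,-0.933],[66,-0.0348,0.0427,0,0],[66,-0.0348,0.0427,0,0]]]}}

```text
time: 7.82
tool_pos: [0.4794, 0.2197, 0.1312]
tool_rot: [-0.0, 0.875, 0.483, -0.0]
contact_force: [1.0, 0.0, -0.2]
gripper_width: 0.661
grasp_force: 0.0
```

Request:
{"api": "move_arm", "payload": {"targets": [[[66,-0.0348,0.0427,0,0],[66,-0.0348,0.0427,0,0],[66,-0.0348,0.0427,0,0],[66,-0.0348,0.0427,0,0],[66,-0.0348,0.0427,0,0]]]}}

```text
time: 8.23
tool_pos: [0.532, 0.0611, 0.1312]
tool_rot: [-0.0, 0.876, 0.482, -0.0]
contact_force: [0.6, 0.2, 0.8]
gripper_width: 0.66
grasp_force: 0.0
```

Request:
{"api": "move_arm", "payload": {"targets": [[[66,-0.0348,0.0427,0,0],[66,-0.0348,0.0427,0,0],[66,-0.0348,0.0427,0,0],[66,-0.0348,0.0427,0,0],[66,-0.0348,0.0427,0,0]]]}}

```text
time: 8.65
tool_pos: [0.5842, -0.0958, 0.1311]
tool_rot: [-0.0, 0.876, 0.482, -0.0]
contact_force: [1.1, 0.3, 0.2]
gripper_width: 0.658
grasp_force: 0.0
```

Request:
{"api": "move_arm", "payload": {"targets": [[[66,-0.0348,0.0427,0,0],[66,-0.0348,0.0427,0,0],[66,0,0,0,0]]]}}

```text
time: 8.9
tool_pos: [0.6062, -0.162, 0.1316]
tool_rot: [0.002, 0.877, 0.48, 0.0]
contact_force: [-1.6, 0.2, -0.6]
gripper_width: 0.665
grasp_force: 0.0
```

```bash
python3 - <<'E'
from h import *
a=grab_frame("top")
need(.6059,-.1563,.0345,57.6)
print(state()["tool_pos"])
b=grab_frame("scene")[100:180,260:340]
cv2.imwrite("pics/g5.png",cv2.cvtColor(np.hstack([cv2.resize(a[140:240,85:185],(400,400),interpolation=cv2.INTER_CUBIC),cv2.resize(b,(400,400),interpolation=cv2.INTER_CUBIC)]),cv2.COLOR_RGB2BGR))
E
```

```text
psi 57.37 total shift frac [ 0.005  -0.0022  0.1613] rows 2.689460026262031 turn -0.038 F [-0.8  0.5  0.2] w 0.66 8.95
[ 0.60539034 -0.15953006  0.13126532]
```

View pics/g5.png

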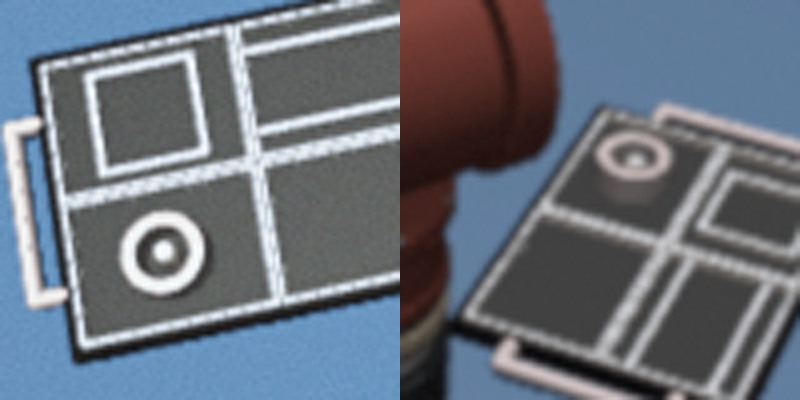

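The collar is seated over the post (top-view crop (163,252)). Next I'll grip the long extrusion.

Request:
{"api": "move_arm", "payload": {"targets": [[[66,0.005,-0.0022,0.03,-0.04],[66,0,0,0.05,0],[66,0,0,0.045,0],[66,0,0,0.03,0],[66,0,0,0.0105,0]]]}}

```text
time: 9.42
tool_pos: [0.6023, -0.1509, 0.0278]
tool_rot: [-0.003, 0.875, 0.484, -0.002]
contact_force: [-1.0, -0.1, 0.2]
gripper_width: 0.659
grasp_force: 0.0
```

```bash
python3 - <<'E'
from h import *
a=grab_frame("top")
need(.6059,-.1563,.032,57.6)
print(state()["tool_pos"])
E
```

```text
psi 57.91 total shift frac [-0.0042  0.0091 -0.0063] rows 0.1968309590047855 turn 0.051 F [-0.8 -0.1 -0.8] w 0.653 9.4667
[ 0.60261257 -0.15128191  0.02822882]
```

Request:
{"api": "move_arm", "payload": {"targets": [[[66,-0.0042,0.0091,-0.0065,0],[66,0,0,0,0]]]}}

```text
time: 9.63
tool_pos: [0.6107, -0.1593, 0.0386]
tool_rot: [0.002, 0.875, 0.484, 0.001]
contact_force: [-0.1, 0.3, 1.0]
gripper_width: 0.661
grasp_force: 0.0
```

```bash
python3 - <<'E'
from h import *
grab_frame("top")
need(.6059,-.1563,.032,57.6)
print(state()["tool_pos"])
E
```

```text
psi 57.83 total shift frac [-0.     -0.0098  0.0117] rows 0.25394740489831014 turn 0.039 F [-0.1 -0.7 -0.2] w 0.659 9.6833
[ 0.610878   -0.15941862  0.03900513]
```

Request:
{"api": "move_arm", "payload": {"targets": [[[66,0,-0.0045,0.006,0],[66,0,0,0,0],[66,0,0,0,0]]]}}

```text
time: 9.93
tool_pos: [0.6064, -0.1572, 0.0329]
tool_rot: [0.0, 0.875, 0.483, 0.0]
contact_force: [0.2, -0.1, -0.1]
gripper_width: 0.661
grasp_force: 0.0
```

Request:
{"api": "move_arm", "payload": {"targets": [[[66,0,0,0,0],[66,0,0,0,0],[66,0,0,0,0]]]}}

```text
time: 10.18
tool_pos: [0.6064, -0.1573, 0.0325]
tool_rot: [0.0, 0.875, 0.483, 0.0]
contact_force: [-0.1, -0.7, -0.1]
gripper_width: 0.656
grasp_force: 0.0
```

```bash
python3 - <<'E'
from h import *
need(.6059,-.1563,.032,57.6)
print(state()["tool_pos"])
E
```

```text
psi 57.82 total shift frac [ 0.0009 -0.0016  0.0009] rows 0.03363140860319715 turn 0.037 F [-0.1 -0.7 -0.1] w 0.656 10.1833
[ 0.60643107 -0.15725257  0.03252578]
```

Request:
{"api": "move_arm", "payload": {"targets": [[[35,0,0,0,0],[15,0,0,0,0],[10,0,0,0,0],[10,0,0,0,0],[10,0,0,0,0]]]}}

```text
time: 10.6
tool_pos: [0.6067, -0.1573, 0.0327]
tool_rot: [0.0, 0.875, 0.483, 0.0]
contact_force: [-0.5, 0.1, 1.6]
gripper_width: 0.214
grasp_force: 62.1
```

Request:
{"api": "move_arm", "payload": {"targets": [[[10,0,0,0,0],[10,0,0,0,0],[10,0,0,0,0]]]}}

```text
time: 10.85
tool_pos: [0.6066, -0.1573, 0.0327]
tool_rot: [0.0, 0.875, 0.483, 0.0]
contact_force: [0.5, -0.4, 1.4]
gripper_width: 0.217
grasp_force: 62.1
```

Request:
{"api": "move_arm", "payload": {"targets": [[[10,0,0,-0.025,0],[10,0,0,-0.05,0],[10,0,0,-0.05,0],[10,0,0,0,-0.944],[10,0,0,0,-0.944]]]}}

```text
time: 11.27
tool_pos: [0.6082, -0.1579, 0.1116]
tool_rot: [0.002, 0.822, 0.569, 0.002]
contact_force: [-0.2, 0.1, -1.0]
gripper_width: 0.213
grasp_force: 61.8
```

Request:
{"api": "move_arm", "payload": {"targets": [[[10,0,0,0,-0.944],[10,0,0,0,-0.944],[10,0,0,0,-0.944],[10,0,0,0,-0.944],[10,0,0,0,-0.944]]]}}

```text
time: 11.68
tool_pos: [0.6061, -0.1571, 0.108]
tool_rot: [-0.0, 0.658, 0.753, -0.0]
contact_force: [0.2, -0.3, -1.0]
gripper_width: 0.214
grasp_force: 61.8
```

Request:
{"api": "move_arm", "payload": {"targets": [[[10,0,0,0,-0.944],[10,0.0534,0.0057,0,0],[10,0.0534,0.0057,0,0],[10,0.0534,0.0057,0,0],[10,0.0534,0.0057,0,0]]]}}

```text
time: 12.1
tool_pos: [0.59, -0.0282, 0.108]
tool_rot: [-0.0, 0.622, 0.783, -0.0]
contact_force: [0.3, -0.3, -1.1]
gripper_width: 0.211
grasp_force: 61.8
```

Request:
{"api": "move_arm", "payload": {"targets": [[[10,0.0534,0.0057,0,0],[10,0.0534,0.0057,0,0],[10,0.0534,0.0057,0,0],[10,0.0534,0.0057,0,0],[10,0.0534,0.0057,0,0]]]}}

```text
time: 12.52
tool_pos: [0.5702, 0.1321, 0.1081]
tool_rot: [-0.0, 0.622, 0.783, 0.0]
contact_force: [0.8, 0.3, -0.5]
gripper_width: 0.214
grasp_force: 61.8
```

Request:
{"api": "move_arm", "payload": {"targets": [[[10,0.0534,0.0057,0,0],[10,0.0534,0.0057,0,0],[10,0,0,0,0],[10,0,0,0,0],[10,0,0,0,0]]]}}

```text
time: 12.93
tool_pos: [0.5628, 0.1943, 0.1077]
tool_rot: [0.0, 0.621, 0.784, -0.0]
contact_force: [-0.7, 0.8, -1.5]
gripper_width: 0.218
grasp_force: 61.8
```

```bash
python3 - <<'E'
from h import *
need(.5635,.1942,.0397,103.1)
print(state()["tool_pos"])
E
```

```text
psi 103.16 total shift frac [-0.0004  0.0011  0.1134] rows 1.8894231952248144 turn 0.011 F [-0.7  0.8 -1.5] w 0.218 12.9333
[0.56280361 0.19427349 0.10771563]
```

Right on target. Lowering to about 3 mm above the floor.

Request:
{"api": "move_arm", "payload": {"targets": [[[10,0,0.001,0.04,0],[10,0,0,0.04,0],[10,0,0,0.02,0],[10,0,0,0.007,0],[10,0,0,0,0]]]}}

```text
time: 13.35
tool_pos: [0.5626, 0.1935, 0.0418]
tool_rot: [-0.001, 0.622, 0.783, -0.001]
contact_force: [-0.6, 0.2, -0.6]
gripper_width: 0.212
grasp_force: 61.9
```

Request:
{"api": "move_arm", "payload": {"targets": [[[10,0,0,0,0],[10,0,0,0,0],[10,0,0,0.003,0],[10,0,0,0,0],[10,0,0,0,0]]]}}

```text
time: 13.77
tool_pos: [0.5639, 0.1948, 0.0421]
tool_rot: [0.0, 0.622, 0.783, 0.0]
contact_force: [0.5, -0.4, -0.8]
gripper_width: 0.212
grasp_force: 61.9
```

Request:
{"api": "move_arm", "payload": {"targets": [[[10,0,0,0.003,0],[10,0,0,0,0],[10,0,0,0,0]]]}}

```text
time: 14.02
tool_pos: [0.5636, 0.1948, 0.0397]
tool_rot: [0.0, 0.622, 0.783, 0.0]
contact_force: [1.0, -0.3, -0.7]
gripper_width: 0.21
grasp_force: 61.9
```

Request:
{"api": "move_arm", "payload": {"targets": [[[10,0,0,0.002,0],[10,0,0,0,0],[10,0,0,0,0]]]}}

```text
time: 14.27
tool_pos: [0.5637, 0.1948, 0.0397]
tool_rot: [-0.0, 0.622, 0.783, -0.0]
contact_force: [-3.8, -1.3, 7.0]
gripper_width: 0.215
grasp_force: 62.7
```

Request:
{"api": "move_arm", "payload": {"targets": [[[26,0,0,0,0],[32,0,0,0,0],[40,0,0,0,0],[40,0,0,0,0],[40,0,0,-0.02,0]]]}}

```text
time: 14.68
tool_pos: [0.5614, 0.1942, 0.0479]
tool_rot: [-0.002, 0.622, 0.783, -0.002]
contact_force: [-0.5, -0.0, -1.0]
gripper_width: 0.405
grasp_force: 0.0
```

Request:
{"api": "move_arm", "payload": {"targets": [[[40,0,0,-0.05,0],[50,0,0,-0.05,0],[66,0,0,-0.04,0],[66,0,0,0,0.9],[66,0,0,0,0.9]]]}}

```text
time: 15.1
tool_pos: [0.5654, 0.1951, 0.1385]
tool_rot: [0.002, 0.694, 0.72, 0.003]
contact_force: [-0.6, -0.2, -0.8]
gripper_width: 0.662
grasp_force: 0.0
```

```bash
python3 - <<'E'
from h import *
need(.4515,-.2758,.13,13.1)
p=state()["tool_pos"];d=np.array([.4515,-.2758])-p[:2];a=np.radians(13.1);print(p,[(np.cos(a)*d[0]+np.sin(a)*d[1])/.6,(np.sin(a)*d[0]-np.cos(a)*d[1])/.6])
E
```

```text
psi 92.08 total shift frac [-0.7774 -0.2182  0.0142] rows 13.459472306249339 turn 13.164 F [-0.6 -0.2 -0.8] w 0.662 15.1
[0.56539187 0.19508811 0.13854448] [np.float64(-0.3627589231712966), np.float64(0.7213666089270871)]
```

Request:
{"api": "move_arm", "payload": {"targets": [[[66,0,0,0,0.94],[66,0,0,0,0.94],[66,0,0,0,0.94],[66,0,0,0,0.94],[66,0,0,0,0.94]]]}}

```text
time: 15.52
tool_pos: [0.5637, 0.1947, 0.1354]
tool_rot: [0.0, 0.849, 0.529, 0.0]
contact_force: [1.0, -0.7, 0.3]
gripper_width: 0.661
grasp_force: 0.0
```

Request:
{"api": "move_arm", "payload": {"targets": [[[66,0,0,0,0.94],[66,0,0,0,0.94],[66,0,0,0,0.94],[66,0,0,0,0.94],[66,0,0,0,0.94]]]}}

```text
time: 15.93
tool_pos: [0.5637, 0.1947, 0.1354]
tool_rot: [0.0, 0.952, 0.306, 0.0]
contact_force: [-1.0, -0.4, 0.4]
gripper_width: 0.66
grasp_force: 0.0
```

Request:
{"api": "move_arm", "payload": {"targets": [[[66,0,0,0,0.94],[66,0,0,0,0.94],[66,0,0,0,0.94],[66,0,0,0,0.94],[66,-0.0259,0.0515,0,0]]]}}

```text
time: 16.35
tool_pos: [0.5566, 0.1641, 0.1359]
tool_rot: [-0.001, 0.993, 0.117, 0.001]
contact_force: [-0.2, -1.3, 0.1]
gripper_width: 0.661
grasp_force: 0.0
```

Request:
{"api": "move_arm", "payload": {"targets": [[[66,-0.0259,0.0515,0,0],[66,-0.0259,0.0515,0,0],[66,-0.0259,0.0515,0,0],[66,-0.0259,0.0515,0,0],[66,-0.0259,0.0515,0,0]]]}}

```text
time: 16.77
tool_pos: [0.5153, -0.0086, 0.1355]
tool_rot: [0.0, 0.993, 0.117, 0.001]
contact_force: [-0.5, -0.4, -0.5]
gripper_width: 0.657
grasp_force: 0.0
```

Request:
{"api": "move_arm", "payload": {"targets": [[[66,-0.0259,0.0515,0,0],[66,-0.0259,0.0515,0,0],[66,-0.0259,0.0515,0,0],[66,-0.0259,0.0515,0,0],[66,-0.0259,0.0515,0,0]]]}}

```text
time: 17.18
tool_pos: [0.4754, -0.1772, 0.1356]
tool_rot: [0.0, 0.993, 0.116, 0.001]
contact_force: [1.3, -0.5, 0.5]
gripper_width: 0.658
grasp_force: 0.0
```

Request:
{"api": "move_arm", "payload": {"targets": [[[66,-0.0259,0.0515,0,0],[66,-0.0259,0.0515,0,0],[66,-0.0259,0.0515,0,0],[66,0,0,0,0],[66,0,0,0,0]]]}}

```text
time: 17.6
tool_pos: [0.4517, -0.278, 0.1354]
tool_rot: [0.0, 0.993, 0.115, 0.0]
contact_force: [-0.5, 0.9, 0.2]
gripper_width: 0.658
grasp_force: 0.0
```

```bash
python3 - <<'E'
from h import *
a=grab_frame("top");b=grab_frame("scene")
need(.4515,-.2758,.031,13.1)
print(state()["tool_pos"])
cv2.imwrite("pics/g6.png",cv2.cvtColor(np.hstack([cv2.resize(a[130:230,85:215],(520,400),interpolation=cv2.INTER_CUBIC),cv2.resize(b[200:270,140:190],(280,400),interpolation=cv2.INTER_CUBIC)]),cv2.COLOR_RGB2BGR))
E
```

```text
psi 13.38 total shift frac [-0.0008 -0.0006  0.1729] rows 2.8823769809188406 turn 0.046 F [0.  0.  0.1] w 0.656 17.7
[ 0.45205029 -0.27601109  0.1347639 ]
```

View pics/g6.png

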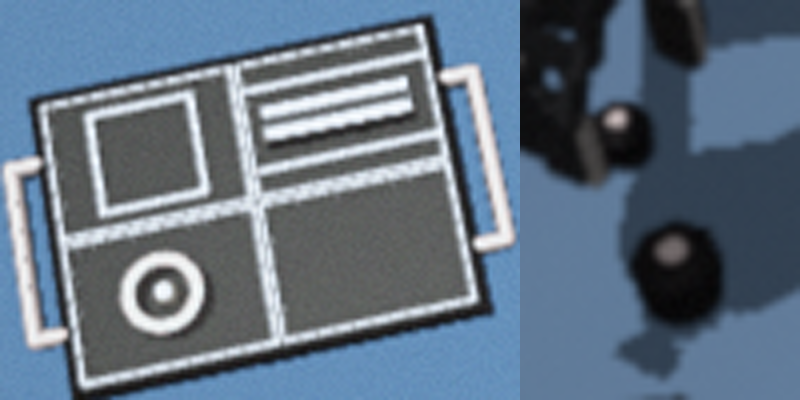

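The extrusion lies centred in the channel (crop (338,108)). The jaws hang above the middle knob, so I'll descend.

Request:
{"api": "move_arm", "payload": {"targets": [[[66,0,0,0.04,0.045],[66,0,0,0.05,0],[66,0,0,0.045,0],[66,0,0,0.022,0],[66,0,0,0.01,0]]]}}

```text
time: 18.12
tool_pos: [0.4507, -0.2735, 0.0313]
tool_rot: [-0.002, 0.993, 0.115, -0.002]
contact_force: [0.0, -0.1, 0.2]
gripper_width: 0.66
grasp_force: 0.0
```

Request:
{"api": "move_arm", "payload": {"targets": [[[66,0,0,0,0],[66,0,0,0,0],[66,0,0,0,0],[66,0,0,0,0]]]}}

```text
time: 18.45
tool_pos: [0.4531, -0.2771, 0.036]
tool_rot: [0.001, 0.993, 0.114, 0.001]
contact_force: [-0.3, 0.6, -0.3]
gripper_width: 0.66
grasp_force: 0.0
```

```bash
python3 - <<'E'
from h import *
need(.4515,-.2758,.032,13.1)
print(state()["tool_pos"])
E
```

```text
psi 13.13 total shift frac [-0.0021 -0.0027  0.0067] rows 0.12571236465249402 turn 0.006 F [-0.3  0.6 -0.3] w 0.66 18.45
[ 0.45312562 -0.27710585  0.03601667]
```

Request:
{"api": "move_arm", "payload": {"targets": [[[66,-0.002,-0.0025,0.005,0],[66,0,0,0,0],[50,0,0,0,0],[35,0,0,0,0],[25,0,0,0,0]]]}}

```text
time: 18.87
tool_pos: [0.4508, -0.2757, 0.0317]
tool_rot: [0.0, 0.993, 0.114, 0.0]
contact_force: [0.7, -0.2, 4.9]
gripper_width: 0.394
grasp_force: 60.3
```

Request:
{"api": "move_arm", "payload": {"targets": [[[25,0,0,0,0],[25,0,0,0,0],[25,0,0,0,0],[25,0,0,0,0]]]}}

```text
time: 19.2
tool_pos: [0.4508, -0.2757, 0.0318]
tool_rot: [0.0, 0.993, 0.114, 0.0]
contact_force: [-0.3, -0.7, 4.8]
gripper_width: 0.395
grasp_force: 60.1
```

Request:
{"api": "move_arm", "payload": {"targets": [[[25,0,0,-0.03,0],[25,0,0,-0.05,0],[25,0,0,-0.05,0],[25,0,0,0,0],[25,0.0211,-0.0533,0,0]]]}}

```text
time: 19.62
tool_pos: [0.4569, -0.2456, 0.1122]
tool_rot: [0.003, 0.994, 0.112, 0.002]
contact_force: [0.3, 0.1, -0.3]
gripper_width: 0.398
grasp_force: 59.9
```

Request:
{"api": "move_arm", "payload": {"targets": [[[25,0.0211,-0.0533,0,0],[25,0.0211,-0.0533,0,0],[25,0.0211,-0.0533,0,0],[25,0.0211,-0.0533,0,0],[25,0.0211,-0.0533,0,0]]]}}

```text
time: 20.03
tool_pos: [0.4802, -0.0694, 0.1082]
tool_rot: [-0.0, 0.993, 0.114, -0.001]
contact_force: [1.2, -1.0, -0.0]
gripper_width: 0.395
grasp_force: 59.9
```

Request:
{"api": "move_arm", "payload": {"targets": [[[25,0.0211,-0.0533,0,0],[25,0.0211,-0.0533,0,0],[25,0.0211,-0.0533,0,0],[25,0.0211,-0.0533,0,0],[25,0.0211,-0.0533,0,0]]]}}

```text
time: 20.45
tool_pos: [0.5055, 0.1007, 0.1081]
tool_rot: [-0.0, 0.993, 0.114, -0.001]
contact_force: [1.1, -0.7, -0.3]
gripper_width: 0.395
grasp_force: 59.9
```

Request:
{"api": "move_arm", "payload": {"targets": [[[25,0.0211,-0.0533,0,0],[25,0.0211,-0.0533,0,0],[25,0.0211,-0.0533,0,0],[25,0.0211,-0.0533,0,0],[25,0.0211,-0.0533,0,0]]]}}

```text
time: 20.87
tool_pos: [0.5309, 0.2706, 0.1079]
tool_rot: [0.0, 0.993, 0.114, -0.001]
contact_force: [1.0, -0.6, -0.2]
gripper_width: 0.397
grasp_force: 59.9
```

Request:
{"api": "move_arm", "payload": {"targets": [[[25,0.0211,-0.0533,0,0],[25,0,0,0,0],[25,0,0,0,0],[25,0,0,0,0],[25,0,0,0,0]]]}}

```text
time: 21.28
tool_pos: [0.5362, 0.3018, 0.1083]
tool_rot: [0.0, 0.994, 0.114, -0.001]
contact_force: [0.3, -0.0, -1.2]
gripper_width: 0.393
grasp_force: 60.0
```

```bash
python3 - <<'E'
from h import *
need(.5376,.3026,.0388,13.1)
print(state()["tool_pos"])
E
```

```text
psi 13.06 total shift frac [ 0.0025 -0.0007  0.1159] rows 1.9322637080621528 turn -0.007 F [ 0.3 -0.  -1.2] w 0.393 21.2833
[0.53623675 0.30183512 0.10834393]
```

Request:
{"api": "move_arm", "payload": {"targets": [[[25,0.002,0,0.04,0],[25,0,0,0.04,0],[25,0,0,0.02,0],[25,0,0,0.007,0],[25,0,0,0,0]]]}}

```text
time: 21.7
tool_pos: [0.5369, 0.302, 0.0435]
tool_rot: [0.0, 0.994, 0.114, -0.002]
contact_force: [-0.6, -0.0, -0.6]
gripper_width: 0.394
grasp_force: 60.0
```

Request:
{"api": "move_arm", "payload": {"targets": [[[25,0,0,0,0],[25,0,0,0,0],[25,0,0,0.003,0],[25,0,0,0,0],[25,0,0,0,0]]]}}

```text
time: 22.12
tool_pos: [0.5383, 0.3035, 0.0439]
tool_rot: [-0.0, 0.993, 0.114, 0.001]
contact_force: [-0.4, 0.2, -0.2]
gripper_width: 0.393
grasp_force: 60.0
```

Request:
{"api": "move_arm", "payload": {"targets": [[[25,0,0,0.003,0],[25,0,0,0,0],[25,0,0,0,0]]]}}

```text
time: 22.37
tool_pos: [0.5378, 0.3032, 0.0413]
tool_rot: [0.0, 0.993, 0.114, -0.0]
contact_force: [0.8, 0.4, -0.9]
gripper_width: 0.394
grasp_force: 60.0
```

Request:
{"api": "move_arm", "payload": {"targets": [[[25,0,0,0.003,0],[25,0,0,0,0],[25,0,0,0,0]]]}}

```text
time: 22.62
tool_pos: [0.5378, 0.3032, 0.0394]
tool_rot: [0.0, 0.993, 0.114, -0.0]
contact_force: [-0.3, -0.5, -0.5]
gripper_width: 0.394
grasp_force: 60.0
```

Request:
{"api": "move_arm", "payload": {"targets": [[[25,0,0,0.002,0],[25,0,0,0,0],[25,0,0,0,0]]]}}

```text
time: 22.87
tool_pos: [0.5381, 0.3033, 0.0388]
tool_rot: [-0.0, 0.993, 0.114, 0.0]
contact_force: [-0.7, 0.7, 2.0]
gripper_width: 0.393
grasp_force: 60.2
```

Request:
{"api": "move_arm", "payload": {"targets": [[[25,0,0,0.001,0],[45,0,0,0,0],[55,0,0,0,0],[55,0,0,0,0],[55,0,0,-0.02,0]]]}}

```text
time: 23.28
tool_pos: [0.5359, 0.3024, 0.0472]
tool_rot: [0.001, 0.993, 0.114, -0.003]
contact_force: [-0.3, 0.1, -0.7]
gripper_width: 0.549
grasp_force: 0.0
```

Request:
{"api": "move_arm", "payload": {"targets": [[[55,0,0,-0.05,0],[60,0,0,-0.05,0],[66,0,0,-0.04,0],[66,0,0,0,0],[66,0,0,0,0]]]}}

```text
time: 23.7
tool_pos: [0.5394, 0.3039, 0.1371]
tool_rot: [-0.001, 0.993, 0.114, 0.003]
contact_force: [-0.1, 0.4, -1.6]
gripper_width: 0.659
grasp_force: 0.0
```

```bash
python3 - <<'E'
from h import *
need(.594,-.2744,.135,2)
p=state()["tool_pos"];d=np.array([.594,-.2744])-p[:2];a=np.radians(2);print(p,[(np.cos(a)*d[0]+np.sin(a)*d[1])/.6,(np.sin(a)*d[0]-np.cos(a)*d[1])/.6])
E
```

```text
psi 13.11 total shift frac [-0.1301  0.9593  0.0035] rows 16.13535352615916 turn 1.852 F [-0.1  0.4 -1.6] w 0.659 23.7
[0.53943264 0.30390012 0.13712223] [np.float64(0.057252893263294365), np.float64(0.96642034117422)]
```

Request:
{"api": "move_arm", "payload": {"targets": [[[66,0,0,0,0.926],[66,0,0,0,0.926],[66,0.0034,0.0569,0,0],[66,0.0034,0.0569,0,0],[66,0.0034,0.0569,0,0]]]}}

```text
time: 24.12
tool_pos: [0.5463, 0.2001, 0.1321]
tool_rot: [0.0, 1.0, 0.018, -0.001]
contact_force: [1.1, 0.2, 0.6]
gripper_width: 0.663
grasp_force: 0.0
```

Request:
{"api": "move_arm", "payload": {"targets": [[[66,0.0034,0.0569,0,0],[66,0.0034,0.0569,0,0],[66,0.0034,0.0569,0,0],[66,0.0034,0.0569,0,0],[66,0.0034,0.0569,0,0]]]}}

```text
time: 24.53
tool_pos: [0.5625, 0.0294, 0.1322]
tool_rot: [-0.0, 1.0, 0.017, -0.001]
contact_force: [0.6, 0.8, -0.4]
gripper_width: 0.662
grasp_force: 0.0
```

Request:
{"api": "move_arm", "payload": {"targets": [[[66,0.0034,0.0569,0,0],[66,0.0034,0.0569,0,0],[66,0.0034,0.0569,0,0],[66,0.0034,0.0569,0,0],[66,0.0034,0.0569,0,0]]]}}

```text
time: 24.95
tool_pos: [0.5787, -0.1407, 0.1322]
tool_rot: [-0.001, 1.0, 0.017, -0.001]
contact_force: [-0.3, 0.3, -0.5]
gripper_width: 0.658
grasp_force: 0.0
```

Request:
{"api": "move_arm", "payload": {"targets": [[[66,0.0034,0.0569,0,0],[66,0.0034,0.0569,0,0],[66,0.0034,0.0569,0,0],[66,0.0034,0.0569,0,0],[66,0,0,0,0]]]}}

```text
time: 25.37
tool_pos: [0.5919, -0.2808, 0.1325]
tool_rot: [0.001, 1.0, 0.015, -0.001]
contact_force: [-1.2, 0.7, 0.7]
gripper_width: 0.662
grasp_force: 0.0
```

Request:
{"api": "move_arm", "payload": {"targets": [[[66,0,0,0,0],[66,0,0,0,0],[66,0,0,0,0]]]}}

```text
time: 25.62
tool_pos: [0.5923, -0.2742, 0.1328]
tool_rot: [-0.001, 1.0, 0.018, -0.001]
contact_force: [1.0, 0.3, 0.2]
gripper_width: 0.663
grasp_force: 0.0
```

```bash
python3 - <<'E'
from h import *
a=grab_frame("top");b=grab_frame("scene")
need(.594,-.2744,.034,2)
print(state()["tool_pos"])
cv2.imwrite("pics/g7.png",cv2.cvtColor(np.hstack([cv2.resize(a[130:230,85:215],(520,400),interpolation=cv2.INTER_CUBIC),cv2.resize(b[240:310,190:240],(280,400),interpolation=cv2.INTER_CUBIC)]),cv2.COLOR_RGB2BGR))
E
```

```text
psi 2.09 total shift frac [0.0023 0.0006 0.1656] rows 2.760215884476124 turn 0.014 F [-0.7  0.3  0.8] w 0.66 25.7167
[ 0.59263344 -0.27411912  0.13335798]
```

View pics/g7.png

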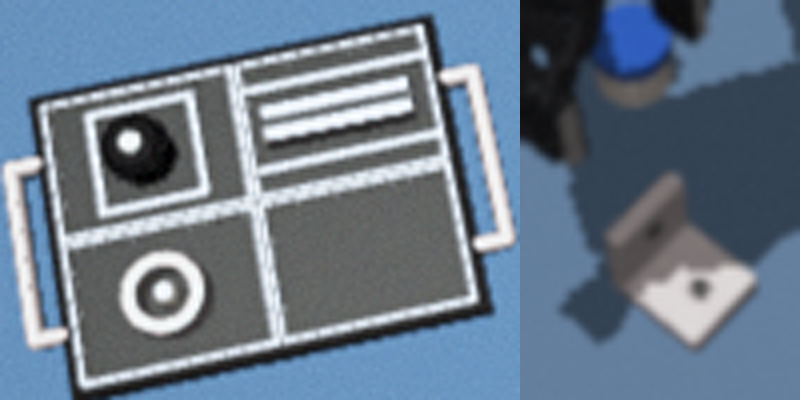

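The knob stands in the pocket (crop (138,150)), and the bracket is upright below the jaws. I'll descend on the bracket.

Request:
{"api": "move_arm", "payload": {"targets": [[[66,0.002,0,0.04,0],[66,0,0,0.05,0],[66,0,0,0.045,0],[66,0,0,0.018,0],[66,0,0,0.01,0]]]}}

```text
time: 26.13
tool_pos: [0.5925, -0.2737, 0.0333]
tool_rot: [-0.001, 1.0, 0.018, -0.002]
contact_force: [0.1, -0.3, -0.2]
gripper_width: 0.66
grasp_force: 0.0
```

Request:
{"api": "move_arm", "payload": {"targets": [[[66,0,0,0,0],[66,0,0,0,0],[66,0,0,0,0],[66,0,0,0,0]]]}}

```text
time: 26.47
tool_pos: [0.5953, -0.2762, 0.0383]
tool_rot: [0.001, 1.0, 0.017, 0.002]
contact_force: [0.0, 0.4, -0.2]
gripper_width: 0.658
grasp_force: 0.0
```

```bash
python3 - <<'E'
from h import *
need(.594,-.2744,.034,2)
print(state()["tool_pos"])
E
```

```text
psi 2.0 total shift frac [-0.0021 -0.0031  0.0072] rows 0.13445385308533966 turn 0.0 F [ 0.   0.4 -0.2] w 0.658 26.4667
[ 0.59530882 -0.27621791  0.03829081]
```

Request:
{"api": "move_arm", "payload": {"targets": [[[66,-0.0015,-0.0025,0.006,0],[66,0,0,0,0],[50,0,0,0,0],[35,0,0,0,0],[25,0,0,0,0]]]}}

```text
time: 26.88
tool_pos: [0.5933, -0.2742, 0.0328]
tool_rot: [0.0, 1.0, 0.017, 0.0]
contact_force: [0.3, -0.2, -0.7]
gripper_width: 0.406
grasp_force: 59.7
```

Request:
{"api": "move_arm", "payload": {"targets": [[[25,0,0,0,0],[25,0,0,0,0],[25,0,0,0,0],[25,0,0,0,0]]]}}

```text
time: 27.22
tool_pos: [0.5933, -0.2742, 0.0328]
tool_rot: [0.0, 1.0, 0.017, 0.0]
contact_force: [-0.9, 0.3, 1.9]
gripper_width: 0.404
grasp_force: 60.0
```

Request:
{"api": "move_arm", "payload": {"targets": [[[25,0,0,-0.03,0],[25,0,0,-0.05,0],[25,0,0,-0.05,0],[25,0,0,0,-0.925],[25,0,0,0,-0.925]]]}}

```text
time: 27.63
tool_pos: [0.5944, -0.2749, 0.1133]
tool_rot: [0.001, 0.993, 0.116, 0.002]
contact_force: [-0.0, 0.1, -1.4]
gripper_width: 0.408
grasp_force: 59.8
```

Request:
{"api": "move_arm", "payload": {"targets": [[[25,-0.0029,-0.0552,0,0],[25,-0.0029,-0.0552,0,0],[25,-0.0029,-0.0552,0,0],[25,-0.0029,-0.0552,0,0],[25,-0.0029,-0.0552,0,0]]]}}

```text
time: 28.05
tool_pos: [0.5458, -0.1132, 0.1095]
tool_rot: [-0.0, 0.994, 0.114, -0.001]
contact_force: [-0.8, 0.5, -1.2]
gripper_width: 0.41
grasp_force: 60.0
```

Request:
{"api": "move_arm", "payload": {"targets": [[[25,-0.0029,-0.0552,0,0],[25,-0.0029,-0.0552,0,0],[25,-0.0029,-0.0552,0,0],[25,-0.0029,-0.0552,0,0],[25,-0.0029,-0.0552,0,0]]]}}

```text
time: 28.47
tool_pos: [0.4998, 0.046, 0.1098]
tool_rot: [-0.0, 0.993, 0.114, -0.0]
contact_force: [0.5, 0.3, -1.5]
gripper_width: 0.407
grasp_force: 60.0
```

Request:
{"api": "move_arm", "payload": {"targets": [[[25,-0.0029,-0.0552,0,0],[25,-0.0029,-0.0552,0,0],[25,-0.0029,-0.0552,0,0],[25,-0.0029,-0.0552,0,0],[25,0,0,0,0]]]}}

```text
time: 28.88
tool_pos: [0.462, 0.1761, 0.1097]
tool_rot: [-0.001, 0.993, 0.117, -0.001]
contact_force: [-1.0, -0.5, -0.8]
gripper_width: 0.408
grasp_force: 60.1
```

Request:
{"api": "move_arm", "payload": {"targets": [[[25,0,0,0,0],[25,0,0,0,0],[25,0,0,0,0]]]}}

```text
time: 29.13
tool_pos: [0.4644, 0.1711, 0.1102]
tool_rot: [0.0, 0.994, 0.113, -0.0]
contact_force: [0.6, -1.5, -1.3]
gripper_width: 0.406
grasp_force: 60.1
```

```bash
python3 - <<'E'
from h import *
need(.4645,.1716,.0398,13.1)
print(state()["tool_pos"])
E
```

```text
psi 13.03 total shift frac [ 0.0003 -0.0007  0.1173] rows 1.9547152749746906 turn -0.012 F [ 0.6 -1.5 -1.3] w 0.406 29.1333
[0.46439158 0.17114614 0.1101682 ]
```

Request:
{"api": "move_arm", "payload": {"targets": [[[25,0,0,0.04,0],[25,0,0,0.04,0],[25,0,0,0.02,0],[25,0,0,0.008,0],[25,0,0,0,0]]]}}

```text
time: 29.55
tool_pos: [0.4635, 0.1711, 0.0443]
tool_rot: [0.0, 0.994, 0.113, -0.002]
contact_force: [-0.5, 0.4, -0.8]
gripper_width: 0.407
grasp_force: 60.1
```

Request:
{"api": "move_arm", "payload": {"targets": [[[25,0,0,0,0],[25,0,0,0,0],[25,0,0,0.003,0],[25,0,0,0,0],[25,0,0,0,0]]]}}

```text
time: 29.97
tool_pos: [0.4647, 0.1722, 0.0445]
tool_rot: [-0.0, 0.993, 0.114, 0.001]
contact_force: [-0.9, -0.1, -0.5]
gripper_width: 0.406
grasp_force: 60.1
```

Request:
{"api": "move_arm", "payload": {"targets": [[[25,0,0,0.003,0],[25,0,0,0,0],[25,0,0,0,0]]]}}

```text
time: 30.22
tool_pos: [0.4641, 0.1721, 0.042]
tool_rot: [0.0, 0.993, 0.114, -0.0]
contact_force: [-0.3, -0.2, -0.2]
gripper_width: 0.41
grasp_force: 60.1
```

Request:
{"api": "move_arm", "payload": {"targets": [[[25,0,0,0.003,0],[25,0,0,0,0],[25,0,0,0,0]]]}}

```text
time: 30.47
tool_pos: [0.4641, 0.172, 0.0401]
tool_rot: [0.0, 0.993, 0.114, -0.0]
contact_force: [0.6, 0.2, -0.7]
gripper_width: 0.404
grasp_force: 60.1
```

Request:
{"api": "move_arm", "payload": {"targets": [[[25,0,0,0.002,0],[25,0,0,0,0],[25,0,0,0,0]]]}}

```text
time: 30.72
tool_pos: [0.4645, 0.1721, 0.0398]
tool_rot: [0.0, 0.993, 0.114, -0.0]
contact_force: [-2.9, -0.4, 5.0]
gripper_width: 0.407
grasp_force: 60.7
```

Contact at the expected height. I'll release, rise and back away for a final look.

Request:
{"api": "move_arm", "payload": {"targets": [[[45,0,0,0,0],[55,0,0,0,0],[55,0,0,0,0],[55,0,0,0,0],[55,0,0,-0.02,0]]]}}

```text
time: 31.13
tool_pos: [0.4622, 0.1716, 0.0489]
tool_rot: [0.0, 0.993, 0.114, -0.003]
contact_force: [-0.8, -0.2, -0.3]
gripper_width: 0.55
grasp_force: 0.0
```

Request:
{"api": "move_arm", "payload": {"targets": [[[55,0,0,-0.05,0],[60,0,0,-0.05,0],[66,0,0,-0.05,0],[66,0,0,-0.05,0],[66,0,0.055,0,0]]]}}

```text
time: 31.55
tool_pos: [0.475, 0.1433, 0.1797]
tool_rot: [-0.001, 0.993, 0.117, 0.007]
contact_force: [1.1, 0.4, 1.0]
gripper_width: 0.66
grasp_force: 0.0
```

Request:
{"api": "move_arm", "payload": {"targets": [[[66,0,0.055,0,0],[66,0,0.055,0,0],[66,0,0.055,0,0],[66,0,0.055,0,0],[66,0,0.055,0,0]]]}}

```text
time: 31.97
tool_pos: [0.5094, -0.0224, 0.1722]
tool_rot: [0.0, 0.993, 0.114, 0.001]
contact_force: [-0.1, 0.3, 0.1]
gripper_width: 0.659
grasp_force: 0.0
```

Request:
{"api": "move_arm", "payload": {"targets": [[[66,0,0.055,0,0],[66,0,0.055,0,0],[66,0,0.055,0,0],[66,0,0,0,0],[66,0,0,0,0]]]}}

```text
time: 32.38
tool_pos: [0.5318, -0.1186, 0.1718]
tool_rot: [-0.0, 0.994, 0.113, 0.0]
contact_force: [0.9, 1.2, -0.3]
gripper_width: 0.661
grasp_force: 0.0
```

```bash
python3 - <<'E'
from h import *
a=grab_frame("top");b=grab_frame("scene")
cv2.imwrite("pics/g8.png",cv2.cvtColor(np.hstack([cv2.resize(a[130:230,85:185],(400,400),interpolation=cv2.INTER_CUBIC),cv2.resize(b[110:190,265:355],(400,400),interpolation=cv2.INTER_CUBIC)]),cv2.COLOR_RGB2BGR))
s=state();print(s["time"],s["tool_pos"],s["contact_force"])
E
```

```text
32.4833 [ 0.53138058 -0.11671619  0.171343  ] [ 0.3207527   0.20495401 -0.03187397]
```

View pics/g8.png

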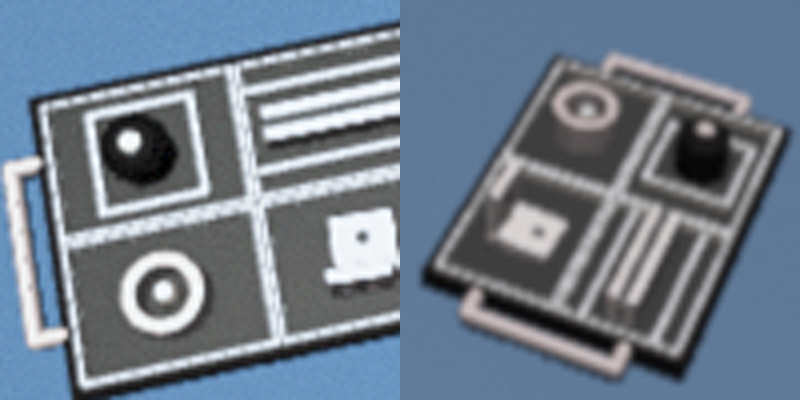

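All four parts sit in their bays: the knob and collar in the left column of the top view, the extrusion in the channel, and the bracket on its foot at (362,245). The gripper is clear.

```bash
python3 -c "
from plant import job
print(job.job_done())"
```

```text
the job is handed in; nothing more can be done
None
```

The caddy is made up and handed in at about 32 s: wide-bore collar, long extrusion, middle-sized knob and bracket, in that order, are each set down in their bays. The gripper is open and clear, and I never gripped the short extrusion or narrow-bore collar; the hand-in returned no verdict.

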